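Hang a walker frame section on the assembly stand's two hooks

TASK

Lift the tubular frame section out of its wooden cradle and hang it by its top bar on both orange hooks of the stand, coming in under the lamp without bumping it. The hooks are rarely set level with each other, so before letting go feel that both of them carry the bar while you still hold it; set it down gently, let go, and leave it hanging freely with the other things on the bench undisturbed.

Things in the scene. Friction and masses are not known exactly. Their poses are not given: they have to be found in the camera images.
- frame_bar (a point): centre of the loose frame's top bar, the place to grip: aluminium, 16 mm dia, 250 mm long, along this point's y; black rubber sleeve, 21 mm dia, on the middle 50 mm; red end caps, 22 mm dia, on the last 12 mm of each end. The frame weighs 0.3-0.6 kg, is the same either way round, and starts upright, feet in the cradle's sockets, this bar level and 165 mm above the bench
- frame_end_a (a point): point on the centre line of the frame's top bar 95 mm from its middle, towards its +y end; a hook takes the bar here. Legs, 16 mm dia, at y = +-55 mm go 145 mm down (-z) from the bar's centre line, with black clamp blocks 26 x 22 x 28 mm where they meet it, and a cross bar between them 90 mm below the top bar
- frame_end_b (a point): the same at the -y end, 95 mm from the bar's middle: the other place where a hook takes the bar
- cradle: fixed wooden block 75 x 170 x 45 mm (x, y, z), origin at the centre of its underside; two square sockets 22 mm wide and 25 mm deep in its top at y = +-55 mm hold the frame's feet: lift straight up 30 mm or more to clear them
- stand: fixed stand; origin on the bench midway between the hooks, right below the line where the hung bar's centre lies. y runs along that line; x points from the hooks' open side (facing the cradle) to the two columns, 24 mm square, at x = +55, y = +-95 mm. Base plate 14 mm thick, x = -60 to +100, y = +-125 mm. Hooks are rigid 10 mm round orange bars on black clamps and do not slip under these loads
- left_hook: hook and column at the stand's y = +95 mm; stand's axes. Origin on the bench below the seat. Set by hand: a bar lying home has its centre at x = 0 and 200 to 220 mm above the bench, a height that is NOT reported; the two may differ by 20 mm. Opens upward as a V: back slopes up to the clamp's face at x = +35 mm; front lip at x = -26 mm, its top 19 mm above the seated bar's centre
- right_hook: the same at the stand's y = -95 mm, same axes and measures; its height is set independently of the left one's, and is not reported either
- lamp: white lamp bar fixed across the column tops, above the hooks: x = -23 to +47 mm, y = +-125 mm, underside 381 mm above the bench; stand's origin and axes. No room for a gripper pointing straight down over the hooks: come from the open side, the tool's back leaning out to that side some 35 to 45 degrees from vertical
- wheel: bystander: loose white wheel lying flat, diameter 110 mm, 34 mm high, origin at the centre of its underside
- bin: bystander: loose blue parts bin 100 x 150 x 60 mm, origin at the centre of its underside
- tape: bystander: loose yellow tape-measure case 70 x 35 x 65 mm, origin at the centre of its underside
- screwdriver: bystander: loose screwdriver with green handle, 190 mm long, lying along its x, about 30 mm thick; origin at its underside
Things that resemble listed ones, but are neither listed nor needed, are in the scene too. Of the things that look like the cradle, the largest one is meant.

How it is judged:
On the way, in this order (a step that is already met when the one before it is completed fails the run):
1. the frame is lifted clear of its cradle by the gripper (contact force between frame and cradle below 0.05 N and height (world z) of frame_bar above 0.192 m and contact force between the fingers and frame above 2 N), for 0.1 s.
2. both hooks carry the bar while the gripper still holds it (contact force between frame and left_hook above 0.5 N and contact force between frame and right_hook above 0.5 N and contact force between the fingers and frame above 2 N), for 0.3 s.
At the end, for the whole second after the job is handed in: released, the frame hangs legs down (within 0.3 rad) with each hook bearing over 0.3 N, both bar ends within 10 mm of the seat line and above 190 mm, at rest but for a slight swing (under 50 mm/s, 0.5 rad/s) (contact force between frame and left_hook above 0.3 N and contact force between frame and right_hook above 0.3 N and x of frame_end_a in the frame of stand between -0.01 and 0.01 m and x of frame_end_b in the frame of stand between -0.01 and 0.01 m and height (world z) of each of frame_end_a, frame_end_b above 0.19 m and angle between frame_bar's own z axis and vertical below 0.3 rad and linear speed of frame below 0.05 m/s and angular speed of frame below 0.5 rad/s); the robot touches nothing.
It fails at once if the robot bumps the lamp (contact force between the arm and lamp above 3 N).
It fails at once if the frame is knocked against the lamp (contact force between frame and lamp above 3 N).
It fails at once if the bar is slammed or forced onto the left hook (over 45 N) (contact force between frame and left_hook above 45 N).
It fails at once if the bar is slammed or forced onto the right hook (over 45 N) (contact force between frame and right_hook above 45 N).
It fails at once if a bystander is moved by more than 20 mm (distance of any of wheel, bin, tape, screwdriver from where it was at the start of the episode above 0.02 m).
It also fails if it takes over 58 s, if anything falls off the work surface, if the arm or the gripper's body presses on something with over 40 N, if the wrist force passes 120 N, or if a joint passes its speed limit or range.

ROBOT

A 7-joint arm with a two-finger parallel gripper is mounted at the origin on the work surface. World frame = base frame: x ahead of the robot, y to its left, z up, the work surface at z = 0. Lengths are in m, angles in rad, forces in N, time in s.
With the tool pointing down it reaches from about 0.35 to 0.9 m from the base axis. Payload 8.1 kg.
Tool frame: the origin (TCP) lies between the finger pads; the fingertips stand ahead of it and the grasp point (between the pads) is the TCP (arm.nose_length is the z of the fingertips in the tool frame, in m); z points along the fingers, y is the line along which they close (so a half turn about z gives the same grasp; the last joint's range is limited). The gripper opens to 92 mm and grips with 3 to 60 N. Pads are 19 mm wide; open, the fingers measure 130 mm over their backs; the gripper's body (75 mm by 190 mm) begins 47 mm behind the grasp point.
Start: joints at [1.124, 0.434, 0.025, 1.573, -0.012, 1.134, -0.075], TCP at [0.211, -0.588, 0.246] pointing down, gripper open.
Joint ranges: [-2.62, 2.62], [-0.44, 2.09], [-1.27, 1.32], [0.08, 2.57], [-1.32, 4.46], [0.12, 2], [-2.74, 2.74]. Speed limits (rad/s): [2.22, 2.22, 3.01, 3.01, 3.14, 3.14, 3.14].

INTERFACE

Orientations are given as a rotation vector (axis times angle).
In Python, from cell import sensors, optics, arm gives the robot as it stands.
- The arm moves only by the tool arm_command, never from a script. Its argument "deltas" is one flat list of numbers, 7 for each row, row after row: the turn, a rotation vector about the world's x, y, z as a fraction of full scale, then the shift along the world's x, y, z as a fraction of full scale, then the finger opening in mm, from 0 to 91.8. In form: [wx, wy, wz, dx, dy, dz, fingers, wx, wy, wz, dx, dy, dz, fingers, ...]. A call has 1 to 20 rows; each row is the pose to reach, as a shift and turn from the pose commanded when the call began; what a row does not reach only later rows make up. Full scale, the value 1, is 1 m for a shift and 90 degrees for a turn. A row lasts 1/10 s, in which the tool goes at most 50 mm and 8.59 degrees, less where a joint would pass 70% of its speed; a pose out of reach is approached as far as the arm can. A call with a number of a shift or a turn outside -1 to 1 is refused whole. A call with a gripper value outside its range is refused whole. The fingers move at their own pace and stop on an object; "force" is the grip in N (left out, the last holds). Time passes only in rows, so rows that repeat a pose let the fingers close. It gives the time, the measured TCP pose, the force, the opening and the grip force at its end, in the units of the state.
- sensors.observe(): the state, without advancing time (a new reading comes with each control period).
- optics.get_image(name): name is "side" or "top" or "wrist"; returns the picture (384x512x3 uint8, blue, green, red); there is no depth.
- optics.calibration(name): a dict with "camera_matrix" (3x3 intrinsics, pixels), "rvec" (rotation vector, rad) and "tvec" (3), from world to camera coordinates, as OpenCV has them. Camera axes: x right, y down, z forward; pixel columns grow to the right and rows downward; lengths in m; the calibration is good to about 2 mm. The wrist camera is an equidistant fisheye: a pixel r from the principal point sees the ray r / f radians off the axis. A picture is of the moment at which its call begins: read the wrist's pose just before it. calibration takes no time and is no camera call; for the wrist camera it gives the pose at the moment of the call.
- arm.sign_off(): hands the job in; it is judged then, once.
The state is a dict: "clock": time; "joints": joint angles; "dq": joint speeds; "joint_efforts": joint torques, N m; "position": TCP position; "ee_rot": TCP orientation; "force": force on the tool from outside, world axes, zero at the start; "ft_torque": the same for the moment, N m; "width": opening from 0.0 (shut) to 1.0 (fully open); "gripper_force": force on a finger pad.
Only numpy, scipy, OpenCV 4.12 (cv2) and the standard library are available. Lean on these libraries where they do the work, as an engineer would, in place of code of your own. Each camera call takes 0.05 s, during which the arm holds its last target. There are 200 camera calls.

## Working session

There is one attempt and no reset: what is moved stays moved. The work goes in short steps, Python scripts to look and compute and a tool call to move; the robot and the scene stay as the last step left them, time stands still between calls to the robot, and variables do not carry over. Pictures are saved under pics/ and viewed, at most 10 in all, crops included, and the job is handed in when it is done.

Besides the shell and the picture viewer there is one more tool, called after "Call:" as name(argument=value, ...) on one line, values as JSON. arm_command: Moves the arm, as the interface text tells. Its arguments: {"type":"object","properties":{"deltas":{"type":"array","items":{"type":"number"}},"force":{"type":"number"}},"required":["deltas"]}

```bash
mkdir -p pics; ls; python3 - <<'E'
from cell import sensors, optics, arm
import cv2
for n in ("side","top"):
    cv2.imwrite(f"pics/{n}0.png",optics.get_image(n)); c=optics.calibration(n)
    print(n,c)
print(sensors.observe(), arm.nose_length)
E
```

```text
pics
side {'camera_matrix': array([[367.0440685 ,   0.        , 253.43014989],
       [  0.        , 367.0440685 , 182.4452618 ],
       [  0.        ,   0.        ,   1.        ]]), 'rvec': array([ 2.08707302,  0.82094011, -0.38050673]), 'tvec': array([-0.44947658, -0.11175308,  1.24391282])}
top {'camera_matrix': array([[346.56058329,   0.        , 256.25992051],
       [  0.        , 346.56058329, 190.65779195],
       [  0.        ,   0.        ,   1.        ]]), 'rvec': array([ 2.17770122, -2.20538753,  0.02251772]), 'tvec': array([0.0598478 , 0.5376253 , 0.88741972])}
{'clock': 0.1, 'joints': array([ 1.12440905,  0.4351432 ,  0.02496535,  1.57402592, -0.01160715,
        1.13401049, -0.07509698]), 'dq': array([ 0.00080974, -0.00157031,  0.00114388, -0.00073826, -0.00086178,
       -0.0012196 ,  0.00116865]), 'joint_efforts': array([ 2.35010535e-03, -6.69132257e+01,  9.88030359e-01, -3.15146935e+01,
       -6.04706747e-02,  3.74219916e-02,  3.74679973e-05]), 'position': array([ 0.21046624, -0.58802159,  0.24502196]), 'ee_rot': array([-3.09393601e+00, -5.37029565e-01,  5.72774980e-04]), 'force': array([-0.43818511, -0.24054579,  0.48806453]), 'ft_torque': array([ 0.00072321, -0.00105784,  0.02408458]), 'gripper_force': 0.0, 'width': 0.9990291003126165} 0.019
```

View pics/side0.png

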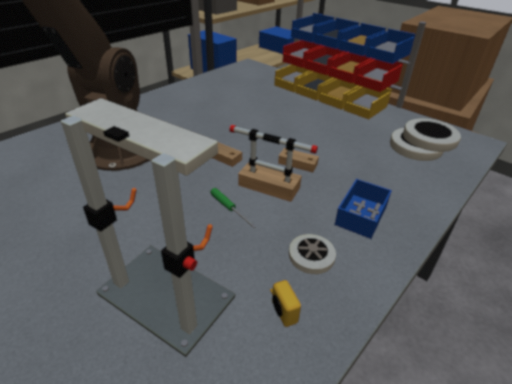

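View pics/top0.png

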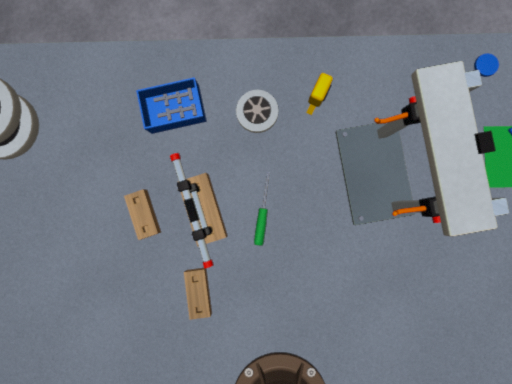

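Side view: the frame's red caps are at about (232,128) and (315,148), the hook lips at (134,190) and (209,228), and the base plate corners at (98,293), (150,248), (234,296), (187,347). Top view: the caps are at (175,157) and (208,264), the hook tips at (377,121) and (395,213), and the plate's left corners at (338,132) and (350,224).

```bash
cat > h.py <<'E'
import numpy as np, cv2
from cell import sensors, optics, arm
from scipy.spatial.transform import Rotation as Ro
def cam(n):
    c=optics.calibration(n); R=cv2.Rodrigues(np.array(c['rvec']))[0]; t=np.array(c['tvec']).ravel(); return np.array(c['camera_matrix']),R,t
def ray(n,p):
    K,R,t=cam(n); d=R.T@np.linalg.solve(K,[p[0],p[1],1]); return -R.T@t,d/np.linalg.norm(d)
def plane(n,p,z):
    o,d=ray(n,p); return o+d*(z-o[2])/d[2]
def tri(a,b):
    A=np.zeros((3,3));v=np.zeros(3);rs=[ray('side',a),ray('top',b)]
    for o,d in rs:
        P=np.eye(3)-np.outer(d,d);A+=P;v+=P@o
    x=np.linalg.solve(A,v); return x,[round(float(np.linalg.norm((np.eye(3)-np.outer(d,d))@(x-o)))*1000,1) for o,d in rs]
def blobs(img,lo,hi,amin=8):
    m=cv2.inRange(cv2.cvtColor(img,cv2.COLOR_BGR2HSV),lo,hi)
    n,l,s,c=cv2.connectedComponentsWithStats(m)
    return [(s[i,4],c[i].round(1),s[i,:4]) for i in range(1,n) if s[i,4]>=amin],m
E
python3 - <<'E'
from h import *
np.set_printoptions(precision=4,suppress=True)
for n in('side','top'):
    im=cv2.imread(f'pics/{n}0.png')
    print(n,'red',blobs(im,(0,180,90),(4,255,255))[0],blobs(im,(174,180,90),(180,255,255))[0])
    print('orange',blobs(im,(5,170,150),(14,255,255),20)[0])
    m=blobs(im,(5,170,100),(14,255,255),20)[1]
    print(cam(n)[1].T@-cam(n)[2])
print('caps',tri((232,128),(175,157)),tri((315,148),(208,264)))
P=[plane('side',p,.014) for p in((150,248),(98,293),(187,347),(234,296))]
print('plate',np.array(P)); print('top plate',plane('top',(338,132),.014),plane('top',(350,224),.014))
print('tips',tri((134,190),(377,121)),tri((134,190),(395,213)),tri((209,228),(377,121)))
a=cv2.imread('pics/side0.png')[150:360,60:260]; b=cv2.imread('pics/top0.png')[50:240,330:512]
c=np.zeros((600,800,3),np.uint8)
a=cv2.resize(a,None,fx=2,fy=2,interpolation=cv2.INTER_CUBIC);b=cv2.resize(b,None,fx=2,fy=2,interpolation=cv2.INTER_CUBIC)
c[:a.shape[0],:a.shape[1]]=a;c[:b.shape[0],400:400+b.shape[1]]=b
cv2.imwrite('pics/z1.png',c)
E
```

```text
side red [(np.int32(65), array([314.3,  48.9]), array([306,  46,  18,   8], dtype=int32)), (np.int32(15), array([286.5,  53.3]), array([284,  52,   6,   4], dtype=int32)), (np.int32(75), array([337.7,  55.8]), array([329,  52,  19,   9], dtype=int32)), (np.int32(16), array([309.5,  60.2]), array([307,  59,   6,   4], dtype=int32)), (np.int32(86), array([364.6,  63. ]), array([356,  59,  18,  10], dtype=int32)), (np.int32(59), array([394. ,  68.8]), array([385,  64,  17,  12], dtype=int32)), (np.int32(15), array([333.3,  67.3]), array([331,  66,   6,   4], dtype=int32)), (np.int32(15), array([360.3,  75.3]), array([358,  74,   6,   4], dtype=int32)), (np.int32(9), array([231.6, 127.8]), array([231, 126,   2,   5], dtype=int32)), (np.int32(19), array([313.6, 148.6]), array([312, 146,   4,   6], dtype=int32)), (np.int32(91), array([188.8, 261.7]), array([184, 257,  12,  11], dtype=int32))] []
orange [(np.int32(34), array([202.7, 242.7]), array([196, 238,  11,   9], dtype=int32))]
[ 1.0357 -0.4922  0.6685]
top red [(np.int32(32), array([412.5,  99.7]), array([410,  97,   6,   6], dtype=i
[... 182 characters left out ...]
), array([207.5, 264.1]), array([204, 260,   9,   9], dtype=int32))] []
orange [(np.int32(117), array([392.5, 117.7]), array([375, 113,  33,  10], dtype=int32)), (np.int32(130), array([409.9, 209.6]), array([393, 206,  33,  10], dtype=int32))]
[0.5022 0.0357 0.9092]
caps (array([0.5378, 0.1202, 0.2744]), [90.7, 90.7]) (array([0.4818, 0.2125, 0.1497]), [120.6, 120.6])
plate [[ 0.4584 -0.2016  0.014 ]
 [ 0.4858 -0.3502  0.014 ]
 [ 0.7134 -0.2991  0.014 ]
 [ 0.6984 -0.1605  0.014 ]]
top plate [ 0.6876 -0.1607  0.014 ] [ 0.4496 -0.1861  0.014 ]
tips (array([ 0.6192, -0.2227,  0.2908]), [59.9, 59.9]) (array([ 0.4834, -0.2237,  0.2159]), [1.9, 1.9]) (array([ 0.6686, -0.1935,  0.2144]), [2.3, 2.3])
```

View pics/z1.png

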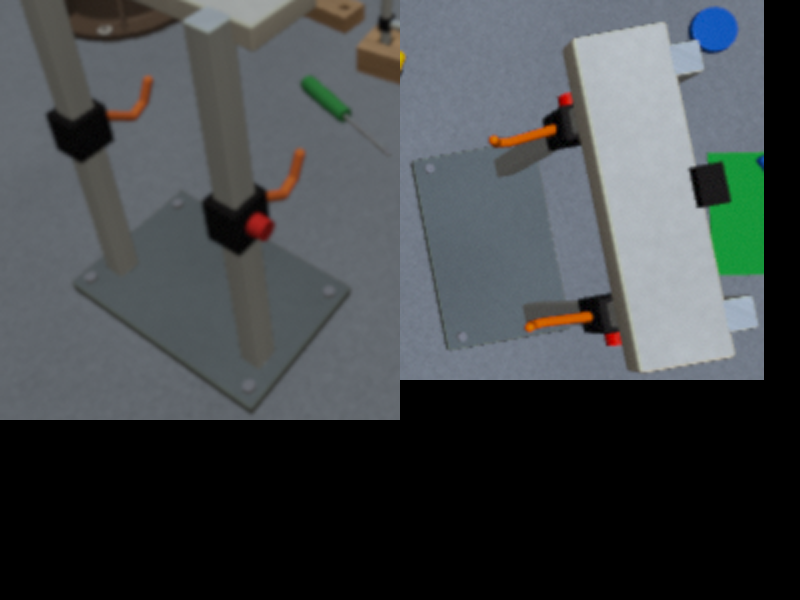

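The zoom shows the hook lips tipping at side (134.5,189)/(209.5,226.5) and top (394,213.5)/(377,120.5). It also gives sharper plate corners.

```bash
python3 - <<'E'
from h import *
np.set_printoptions(precision=4,suppress=True)
A,ra=tri((231.6,127.8),(207.5,264.1));B,rb=tri((313.6,148.6),(174.6,156.5))
print('caps',A,ra,B,rb,'mid',(A+B)/2,'len',np.linalg.norm(A-B),'yaw of bar deg',np.degrees(np.arctan2(*(B-A)[1::-1])))
print('caps z=.165 from top', plane('top',(207.5,264.1),.165),plane('top',(174.6,156.5),.165))
L=np.array([[-60,-125],[-60,125],[100,-125],[100,125]])/1000
S=[plane('side',p,.014)[:2] for p in((151,245),(235,295.5),(97.5,293.5),(186,356))]
T=[plane('top',p,.014)[:2] for p in((353.5,224.5),(336,130))]
H=[tri((134.5,189),(394,213.5)),tri((209.5,226.5),(377,120.5))];print(H)
def fit(src,dst,nm):
    src=np.array(src);dst=np.array(dst);R,_=Ro.align_vectors(np.c_[dst-dst.mean(0),0*dst[:,0]],np.c_[src-src.mean(0),0*src[:,0]])
    M=R.as_matrix()[:2,:2];t=dst.mean(0)-M@src.mean(0)
    print(nm,'origin',t,'yaw',np.degrees(np.arctan2(M[1,0],M[0,0])),'res mm',1000*np.linalg.norm(dst-src@M.T-t,axis=1))
hl=np.array([[-26,-95],[-26,95]])/1000
fit(L,S,'side plate');fit(L[:2],T,'top plate');fit(hl,[h[0][:2] for h in H],'hooks')
fit(np.r_[L,L[:2],hl],np.r_[S,T,[h[0][:2] for h in H]],'all')
# bystanders in top
for p,z in (((258,110),.034),((320,90),.065),((261,226),.03),((172,105),.06)): print(plane('top',p,z))
for z in(.381,.40): print([plane('top',p,z)[:2] for p in((416,69),(444,235),(463,62),(496.5,227))])
E
```

```text
caps [0.3768 0.1562 0.1662] [0.3, 0.3] [0.6088 0.2262 0.1665] [0.5, 0.5] mid [0.4928 0.1912 0.1664] len 0.24227101162958942 yaw of bar deg 16.792127477098088
caps z=.165 from top [0.3764 0.1562 0.165 ] [0.6086 0.2263 0.165 ]
[(array([ 0.4824, -0.2216,  0.2166]), [1.8, 1.8]), (array([ 0.6689, -0.1924,  0.2175]), [2.4, 2.4])]
side plate origin [ 0.5873 -0.2341] yaw -80.46402591350947 res mm [2.4888 4.2911 5.8647 2.0039]
top plate origin [ 0.5801 -0.2346] yaw -80.8493819093644 res mm [1.1053 1.1053]
hooks origin [ 0.5797 -0.2327] yaw -81.1186568857192 res mm [0.587 0.587]
all origin [ 0.5838 -0.2338] yaw -80.28546270771186 res mm [2.1622 5.074  8.919  1.4194 2.3567 4.5122 4.3346 4.1504]
[0.7433 0.0457 0.034 ]
[ 0.7817 -0.1077  0.065 ]
[0.448  0.0418 0.03  ]
[0.7525 0.2593 0.06  ]
[array([ 0.7069, -0.2013]), array([ 0.4532, -0.2352]), array([ 0.7164, -0.2729]), array([ 0.4643, -0.3135])]
[array([ 0.6996, -0.1928]), array([ 0.4549, -0.2255]), array([ 0.7087, -0.2618]), array([ 0.4656, -0.3009])]<stdin>:11: UserWarning: Optimal rotation is not uniquely or poorly defined for the given sets of vectors.
```

```bash
cat >> h.py <<'E'
def grasp_R(bar_deg,lean_deg):
    a=np.radians(bar_deg); b=np.array([np.cos(a),np.sin(a),0]); xs=np.array([np.sin(a),-np.cos(a),0]); l=np.radians(lean_deg); Z=np.array([0,0,1.])
    y=xs*np.cos(l)+Z*np.sin(l); z=xs*np.sin(l)-Z*np.cos(l); return np.c_[np.cross(y,z),y,z]
def turn(Rt,s=None):
    s=s or sensors.observe(); return (Ro.from_matrix(Rt)*Ro.from_rotvec(s['ee_rot']).inv()).as_rotvec()/(np.pi/2)
E
python3 - <<'E'
from h import *
R=grasp_R(16.8,45);print(R.round(3),turn(R).round(4)); p=np.array([.4928,.1912,.165]); print(p-.1*R[:,2])
E
```

```text
[[ 0.957  0.204  0.204]
 [ 0.289 -0.677 -0.677]
 [ 0.     0.707 -0.707]] [-0.4758 -0.1569 -0.0304]
[0.47236237 0.25889271 0.23571068]
```

Call:
arm_command(deltas=[0, 0, 0, 0, 0, 0.25, 91.8, 0, 0, 0, 0, 0, 0.25, 91.8, 0, 0, 0, 0, 0, 0.25, 91.8, 0, 0, 0, 0, 0, 0.25, 91.8, 0, 0, 0, 0, 0, 0.25, 91.8, 0, 0, 0, 0.1, 0.3, 0.25, 91.8, 0, 0, 0, 0.1, 0.3, 0.25, 91.8, 0, 0, 0, 0.1, 0.3, 0.25, 91.8, 0, 0, 0, 0.1, 0.3, 0.25, 91.8, 0, 0, 0, 0.1, 0.3, 0.25, 91.8, 0, 0, 0, 0.1, 0.3, 0.25, 91.8])

```text
clock: 1.2
position: [0.3056, -0.3017, 0.4955]
ee_rot: [3.095, 0.537, -0.0]
force: [1.4, -0.7, -0.2]
width: 0.998
gripper_force: 0.0
```

Call:
arm_command(deltas=[0, 0, 0, 0.15, 0.54, 0, 91.8, 0, 0, 0, 0.15, 0.54, 0, 91.8, 0, 0, 0, 0.15, 0.54, 0, 91.8, 0, 0, 0, 0.15, 0.54, 0, 91.8, 0, 0, 0, 0.15, 0.54, 0, 91.8, 0, 0, 0, 0.15, 0.54, 0, 91.8, -0.476, -0.157, -0.03, 0.15, 0.54, 0, 91.8, -0.476, -0.157, -0.03, 0.15, 0.54, 0, 91.8, -0.476, -0.157, -0.03, 0.15, 0.54, 0, 91.8, -0.476, -0.157, -0.03, 0.15, 0.54, 0, 91.8, -0.476, -0.157, -0.03, 0.15, 0.54, 0, 91.8, -0.476, -0.157, -0.03, 0.15, 0.54, 0, 91.8, -0.476, -0.157, -0.03, 0.15, 0.54, -0.1, 91.8, -0.476, -0.157, -0.03, 0.15, 0.54, -0.1, 91.8, -0.476, -0.157, -0.03, 0.15, 0.54, -0.1, 91.8, -0.476, -0.157, -0.03, 0.15, 0.54, -0.1, 91.8])

```text
clock: 2.8
position: [0.4555, 0.2364, 0.3941]
ee_rot: [2.331, 0.349, 0.139]
force: [-0.6, -0.1, 0.7]
width: 0.999
gripper_force: 0.0
```

```bash
python3 - <<'E'
from h import *
R=grasp_R(16.8,45);s=sensors.observe();print(s['joints'].round(2),s['position'].round(4),turn(R,s).round(4)); p=np.array([.4928,.1912,.165]); print((p-.1*R[:,2]-s['position']).round(4))
E
```

```text
[-0.51  0.47 -0.71  1.5   0.77  1.94 -2.51] [0.4555 0.2364 0.3941] [ 0.0028 -0.002  -0.0013]
[ 0.0169  0.0225 -0.1584]
```

Call:
arm_command(deltas=[0.003, -0.002, -0.001, 0.017, 0.022, -0.158, 91.8, 0.003, -0.002, -0.001, 0.017, 0.022, -0.158, 91.8, 0.003, -0.002, -0.001, 0.017, 0.022, -0.158, 91.8, 0.003, -0.002, -0.001, 0.017, 0.022, -0.158, 91.8, 0.003, -0.002, -0.001, 0.017, 0.022, -0.158, 91.8, 0.003, -0.002, -0.001, 0.017, 0.022, -0.158, 91.8, 0.003, -0.002, -0.001, 0.017, 0.022, -0.158, 91.8])

```text
clock: 3.5
position: [0.473, 0.2587, 0.2407]
ee_rot: [2.341, 0.34, 0.151]
force: [-0.1, -0.8, -0.9]
width: 1.004
gripper_force: 0.0
```

```bash
python3 - <<'E'
from h import *
R=grasp_R(16.8,45);s=sensors.observe();print(s['joints'].round(2),s['position'].round(4),turn(R,s).round(4)); p=np.array([.4928,.1912,.165]); print((p-s['position']).round(4))
a=optics.get_image('wrist');print(optics.calibration('wrist')); b=optics.get_image('side')[80:272,100:400]
c=np.zeros((600,800,3),np.uint8);c[:384,:512]=a;c[384:576,:300]=b;cv2.imwrite('pics/w1.png',c)
E
```

```text
[-0.56  0.64 -0.65  1.62  0.81  1.72 -2.7 ] [0.473  0.2587 0.2407] [-0.0038  0.0042  0.001 ]
[ 0.0198 -0.0675 -0.0757]
{'camera_matrix': array([[297.31863964,   0.        , 254.47954105],
       [  0.        , 297.31863964, 192.4517368 ],
       [  0.        ,   0.        ,   1.        ]]), 'rvec': array([-1.85092821,  1.54720506, -0.60805957]), 'tvec': array([-0.08776576,  0.47756953,  0.53028184])}
```

View pics/w1.png

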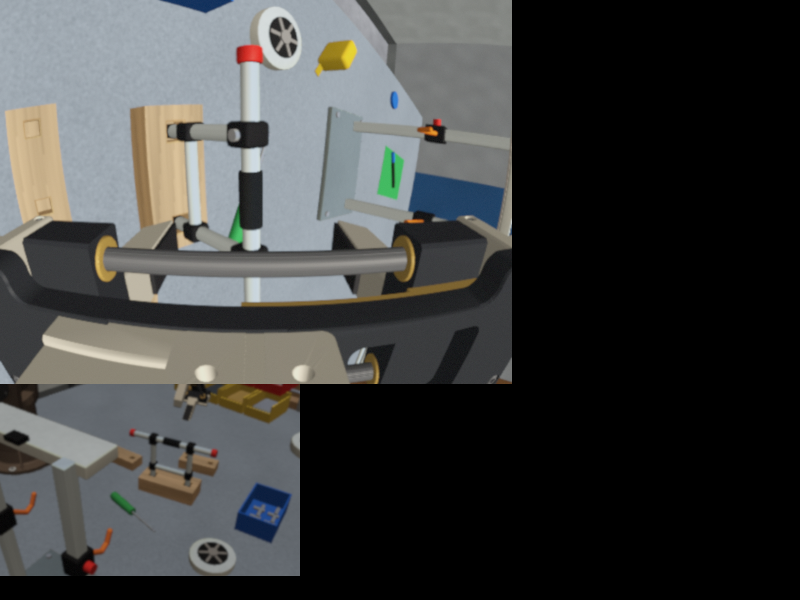

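The wrist view shows the bar centred between the fingers, with the sleeve at about (250,200). Joint 7 is at -2.70, close to its limit, so I'll use the half-turned grasp. First I'll back off and test which way the joint turns.

Call:
arm_command(deltas=[0, 0, 0, -0.01, 0.03, 0.1, 91.8, 0, 0, 0, -0.01, 0.03, 0.1, 91.8, 0.014, -0.045, -0.047, -0.01, 0.03, 0.1, 91.8, 0.014, -0.045, -0.047, -0.01, 0.03, 0.1, 91.8, 0.014, -0.045, -0.047, -0.01, 0.03, 0.1, 91.8])

```text
clock: 4.1
position: [0.4625, 0.2877, 0.3378]
ee_rot: [2.356, 0.223, 0.197]
force: [-0.1, -0.1, -0.4]
width: 1.003
gripper_force: 0.0
```

```bash
python3 - <<'E'
from h import *
s=sensors.observe();print(s['joints'].round(2),s['position'].round(4))
E
```

```text
[-0.61  0.57 -0.64  1.47  0.76  1.89 -2.69] [0.4625 0.2877 0.3378]
```

Call:
arm_command(deltas=[-0.02, 0.068, 0.071, 0, 0, 0, 91.8, -0.204, 0.677, 0.707, 0, 0, 0, 91.8, -0.204, 0.677, 0.707, 0, 0, 0, 91.8, -0.204, 0.677, 0.707, 0, 0, 0, 91.8, -0.204, 0.677, 0.707, 0, 0, 0, 91.8, -0.204, 0.677, 0.707, 0, 0, 0, 91.8, -0.204, 0.677, 0.707, 0, 0, 0, 91.8, -0.204, 0.677, 0.707, 0, 0, 0, 91.8, -0.204, 0.677, 0.707, 0, 0, 0, 91.8, -0.204, 0.677, 0.707, 0, 0, 0, 91.8, -0.204, 0.677, 0.707, 0, 0, 0, 91.8, -0.204, 0.677, 0.707, 0, 0, 0, 91.8])

```text
clock: 5.3
position: [0.4627, 0.2873, 0.3367]
ee_rot: [1.552, 1.873, -0.561]
force: [0.3, -0.5, -0.7]
width: 0.995
gripper_force: 0.0
```

```bash
python3 - <<'E'
from h import *
s=sensors.observe();print(s['joints'].round(2),s['position'].round(4))
R=grasp_R(16.8,45)@np.diag([-1,-1,1]); print(turn(R,s).round(4),(np.array([.4928,.1912,.165])-.1*R[:,2]-s['position']).round(4))
E
```

```text
[-0.5   0.64 -0.85  1.46  0.83  1.97 -1.19] [0.4627 0.2873 0.3367]
[-0.216   0.7204  0.756 ] [ 0.0097 -0.0284 -0.101 ]
```

Right direction. I'll finish the turn and return to the pre-grasp.

Call:
arm_command(deltas=[-0.216, 0.72, 0.756, 0, 0, 0, 91.8, -0.216, 0.72, 0.756, 0, 0, 0, 91.8, -0.216, 0.72, 0.756, 0, 0, 0, 91.8, -0.216, 0.72, 0.756, 0, 0, 0, 91.8, -0.216, 0.72, 0.756, 0, 0, 0, 91.8, -0.216, 0.72, 0.756, 0, 0, 0, 91.8, -0.216, 0.72, 0.756, 0, 0, 0, 91.8, -0.216, 0.72, 0.756, 0, 0, 0, 91.8, -0.216, 0.72, 0.756, 0, 0, 0, 91.8, -0.216, 0.72, 0.756, 0, 0, 0, 91.8, -0.216, 0.72, 0.756, 0, 0, 0, 91.8, -0.216, 0.72, 0.756, 0, 0, 0, 91.8, -0.216, 0.72, 0.756, 0.01, -0.028, -0.1, 91.8, -0.216, 0.72, 0.756, 0.01, -0.028, -0.1, 91.8, -0.216, 0.72, 0.756, 0.01, -0.028, -0.1, 91.8, -0.216, 0.72, 0.756, 0.01, -0.028, -0.1, 91.8, -0.216, 0.72, 0.756, 0.01, -0.028, -0.1, 91.8])

```text
clock: 7.0
position: [0.4725, 0.2615, 0.2396]
ee_rot: [-0.401, 2.775, -1.143]
force: [-0.8, -0.5, 0.6]
width: 1.002
gripper_force: 0.0
```

```bash
python3 - <<'E'
from h import *
s=sensors.observe();print(s['joints'].round(2),s['position'].round(4))
R=grasp_R(16.8,45)@np.diag([-1,-1,1]); print(turn(R,s).round(4),(np.array([.4928,.1912,.165])-s['position']).round(4))
E
```

```text
[-0.44  0.72 -0.87  1.61  0.89  1.83  0.36] [0.4725 0.2615 0.2396]
[-0.0028  0.0023  0.0029] [ 0.0203 -0.0703 -0.0746]
```

Call:
arm_command(deltas=[-0.003, 0.002, 0.003, 0.01, -0.035, -0.037, 91.8, -0.003, 0.002, 0.003, 0.02, -0.07, -0.074, 91.8, -0.003, 0.002, 0.003, 0.02, -0.07, -0.074, 91.8, -0.003, 0.002, 0.003, 0.02, -0.07, -0.074, 91.8, -0.003, 0.002, 0.003, 0.02, -0.07, -0.074, 91.8, -0.003, 0.002, 0.003, 0.02, -0.07, -0.074, 91.8])

```text
clock: 7.6
position: [0.4926, 0.1924, 0.1652]
ee_rot: [-0.412, 2.772, -1.148]
force: [-0.6, 0.1, -0.1]
width: 1.001
gripper_force: 0.0
```

```bash
python3 - <<'E'
from h import *
s=sensors.observe();print(s['joints'].round(2),s['position'].round(4),s['force'])
R=grasp_R(16.8,45)@np.diag([-1,-1,1]); print(turn(R,s).round(4),(np.array([.4928,.1912,.165])-s['position']).round(4))
# bar line from wrist sleeve (fisheye)
cv2.imwrite('pics/w2.png',optics.get_image('wrist'))
E
```

```text
[-0.34  0.76 -0.84  1.77  0.97  1.68  0.31] [0.4926 0.1924 0.1652] [-0.60393136  0.12048154 -0.11766683]
[-0.0002  0.0003 -0.0013] [ 0.0002 -0.0012 -0.0002]
```

View pics/w2.png

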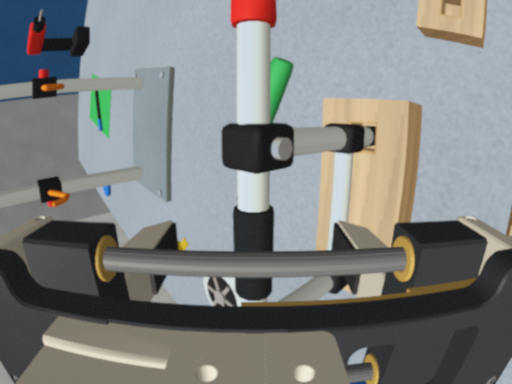

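The bar is centred between the fingers (column 253 against a midline near 256). Closing.

Call:
arm_command(deltas=[0, 0, 0, 0, 0, 0, 10, 0, 0, 0, 0, 0, 0, 10, 0, 0, 0, 0, 0, 0, 10, 0, 0, 0, 0, 0, 0, 10, 0, 0, 0, 0, 0, 0, 10, 0, 0, 0, 0, 0, 0, 10, 0, 0, 0, 0, 0, 0, 10, 0, 0, 0, 0, 0, 0, 10, 0, 0, 0, 0, 0, 0, 10, 0, 0, 0, 0, 0, 0, 10], force=35)

```text
clock: 8.65
position: [0.4925, 0.1901, 0.1638]
ee_rot: [-0.412, 2.773, -1.153]
force: [0.4, 0.3, 0.1]
width: 0.22
gripper_force: 35.0
```

Call:
arm_command(deltas=[0, 0, 0, 0, 0, 0.01, 10, 0, 0, 0, 0, 0, 0.025, 10, 0, 0, 0, 0, 0, 0.04, 10, 0, 0, 0, 0, 0, 0.055, 10, 0, 0, 0, 0, 0, 0.07, 10, 0, 0, 0, 0, 0, 0.085, 10, 0, 0, 0, 0, 0, 0.1, 10, 0, 0, 0, 0, 0, 0.115, 10, 0, 0, 0, 0, 0, 0.13, 10, 0, 0, 0, 0, 0, 0.135, 10, 0, 0, 0, 0, 0, 0.135, 10, 0, 0, 0, 0, 0, 0.135, 10, 0, 0, 0, 0, 0, 0.135, 10])

```text
clock: 9.95
position: [0.4924, 0.1899, 0.298]
ee_rot: [-0.412, 2.774, -1.154]
force: [-0.2, 0.1, -3.4]
width: 0.215
gripper_force: 35.0
```

```bash
python3 - <<'E'
from h import *
s=sensors.observe();print(s['joints'].round(2),s['position'].round(4),s['force'].round(2),s['ft_torque'].round(2))
a=np.radians(-81);xs=np.array([np.cos(a),np.sin(a)]);o=np.array([.580,-.234])
R=grasp_R(9,45)@np.diag([-1,-1,1]); print(turn(R,s).round(4),(o-.1*xs-s['position'][:2]).round(4))
E
```

```text
[-0.3   0.6  -0.89  1.65  0.89  1.83  0.51] [0.4924 0.1899 0.298 ] [-0.22  0.14 -3.38] [1.35 0.22 0.01]
[ 0.002  -0.0017 -0.0871] [ 0.0719 -0.3252]
```

Call:
arm_command(deltas=[0, 0, 0, 0.005, -0.02, 0, 10, 0, 0, -0.01, 0.01, -0.045, 0, 10, 0, 0, -0.02, 0.016, -0.075, 0, 10, 0, 0, -0.03, 0.023, -0.105, 0, 10, 0, 0, -0.04, 0.03, -0.135, 0, 10, 0, 0, -0.05, 0.036, -0.165, 0, 10, 0, 0, -0.06, 0.043, -0.195, 0, 10, 0, 0, -0.07, 0.05, -0.225, 0, 10, 0, 0, -0.08, 0.056, -0.255, 0, 10, 0.002, -0.002, -0.087, 0.063, -0.285, 0, 10, 0.002, -0.002, -0.087, 0.068, -0.31, 0, 10, 0.002, -0.002, -0.087, 0.072, -0.325, 0, 10, 0.002, -0.002, -0.087, 0.072, -0.325, 0, 10, 0.002, -0.002, -0.087, 0.072, -0.325, 0, 10, 0.002, -0.002, -0.087, 0.072, -0.325, 0, 10])

```text
clock: 11.45
position: [0.5646, -0.1331, 0.2985]
ee_rot: [-0.226, 2.838, -1.173]
force: [-0.2, -0.6, -3.5]
width: 0.222
gripper_force: 35.0
```

```bash
python3 - <<'E'
from h import *
s=sensors.observe();print(s['joints'].round(2),s['position'].round(4),s['force'].round(2),s['ft_torque'].round(2))
R=grasp_R(9,45)@np.diag([-1,-1,1]); print(turn(R,s).round(4))
a=optics.get_image('side')[50:350,30:430];b=optics.get_image('top')[50:350,250:512]
cv2.imwrite('pics/side2.png',optics.get_image('side'));cv2.imwrite('pics/top2.png',optics.get_image('top'))
c=np.zeros((600,800,3),np.uint8);c[:,:]=0;c[:450,:600]=cv2.resize(a,(600,450))
cv2.imwrite('pics/m1.png',c[:450]);
E
```

```text
[ 0.28  0.46 -0.81  1.81  1.05  1.51  0.85] [ 0.5646 -0.1331  0.2985] [-0.16 -0.59 -3.51] [ 1.46  0.07 -0.04]
[-0.001   0.0008 -0.0016]
```

View pics/m1.png

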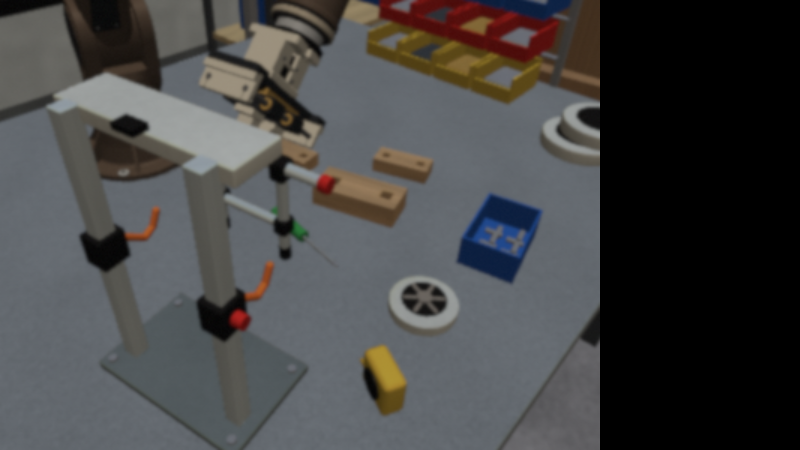

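The frame hangs level in front of the hooks, and nothing else has moved. I'll lower it to entry height, then go in over the lips with clearance under the lamp.

Call:
arm_command(deltas=[0, 0, 0, 0, 0, -0.015, 10, 0, 0, 0, 0, 0, -0.03, 10, 0, 0, 0, 0, 0, -0.045, 10, 0, 0, 0, 0, 0, -0.058, 10, 0, 0, 0, 0.002, -0.012, -0.058, 10, 0, 0, 0, 0.004, -0.026, -0.058, 10, 0, 0, 0, 0.006, -0.04, -0.058, 10, 0, 0, 0, 0.009, -0.056, -0.058, 10, 0, 0, 0, 0.011, -0.07, -0.058, 10, 0, 0, 0, 0.011, -0.07, -0.058, 10, 0, 0, 0, 0.011, -0.07, -0.058, 10, 0, 0, 0, 0.011, -0.07, -0.058, 10])

```text
clock: 12.85
position: [0.5756, -0.2042, 0.2408]
ee_rot: [-0.224, 2.838, -1.174]
force: [0.7, -0.3, -3.2]
width: 0.219
gripper_force: 35.0
```

```bash
python3 - <<'E'
from h import *
s=sensors.observe();print(s['joints'].round(2),s['position'].round(4),s['force'].round(2),s['ft_torque'].round(2))
a=np.radians(-81);d=s['position'][:2]-[.580,-.234];print('stand x,y',d@[np.cos(a),np.sin(a)],d@[-np.sin(a),np.cos(a)])
a=optics.get_image('side')[60:260,40:260];b=optics.get_image('top')[60:260,320:512]
a=cv2.resize(a,None,fx=2,fy=2);b=cv2.resize(b,None,fx=1.8,fy=1.8)
c=np.zeros((400,800,3),np.uint8);c[:400,:440]=a;c[:360,440:440+b.shape[1]]=b[:,:360]
cv2.imwrite('pics/m2.png',c)
E
```

```text
[ 0.37  0.53 -0.76  1.87  1.16  1.38  0.82] [ 0.5756 -0.2042  0.2408] [ 0.75 -0.32 -3.2 ] [ 1.43  0.07 -0.03]
stand x,y -0.030109261257555583 0.0003571876695481269
```

View pics/m2.png

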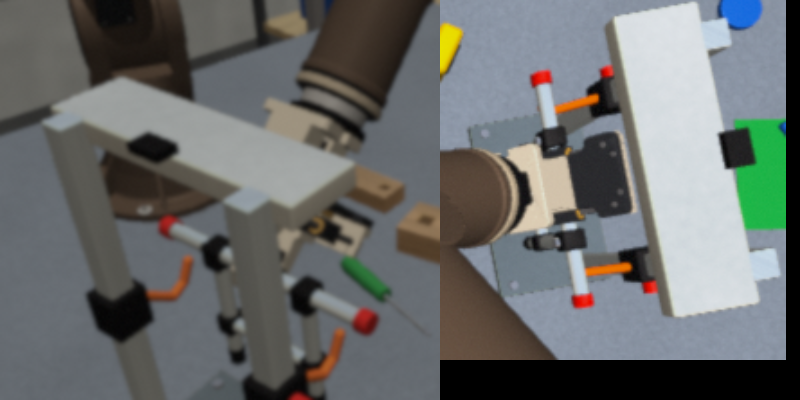

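The bar is above and just outside the lips, parallel to the seat line, and the gripper is clear of the lamp. Continuing in diagonally.

Call:
arm_command(deltas=[0, 0, 0, 0.001, -0.005, -0.001, 10, 0, 0, 0, 0.002, -0.01, -0.002, 10, 0, 0, 0, 0.002, -0.015, -0.004, 10, 0, 0, 0, 0.003, -0.02, -0.006, 10, 0, 0, 0, 0.004, -0.025, -0.01, 10, 0, 0, 0, 0.005, -0.03, -0.014, 10, 0, 0, 0, 0.005, -0.03, -0.016, 10, 0, 0, 0, 0.005, -0.03, -0.016, 10, 0, 0, 0, 0.005, -0.03, -0.016, 10])

```text
clock: 13.85
position: [0.5806, -0.2345, 0.2247]
ee_rot: [-0.223, 2.838, -1.174]
force: [-0.1, 0.3, -3.1]
width: 0.22
gripper_force: 35.0
```

```bash
cat > st.py <<'E'
from h import *
F=[];T=[]
s=sensors.observe();a=np.radians(-81);d=s['position'][:2]-[.580,-.234];ys=np.array([-np.sin(a),np.cos(a)]);xs=np.array([np.cos(a),np.sin(a)])
f=s['force'];t=s['ft_torque']
print('xyz stand',(d@xs).round(4),(d@ys).round(4),s['position'][2].round(4),'F stand',(f[:2]@xs).round(2),(f[:2]@ys).round(2),f[2].round(2),'T',(t[:2]@xs).round(3),(t[:2]@ys).round(3),t[2].round(3))
R=grasp_R(9,45)@np.diag([-1,-1,1]); print(turn(R,s).round(4),s['clock'])
E
python3 st.py
```

```text
xyz stand 0.0006 0.0005 0.2247 F stand -0.28 -0.09 -3.14 T 0.124 1.358 0.029
[-0.0005  0.0009 -0.0004] 13.85
```

Call:
arm_command(deltas=[0, 0, 0, 0, 0, -0.003, 10, 0, 0, 0, 0, 0, -0.006, 10, 0, 0, 0, 0, 0, -0.009, 10, 0, 0, 0, 0, 0, -0.012, 10, 0, 0, 0, 0, 0, -0.012, 10, 0, 0, 0, 0, 0, -0.012, 10])

```text
clock: 14.45
position: [0.5805, -0.2348, 0.2126]
ee_rot: [-0.223, 2.838, -1.175]
force: [-0.2, -0.7, -3.2]
width: 0.216
gripper_force: 35.0
```

```bash
python3 st.py
```

```text
xyz stand 0.0009 0.0004 0.2126 F stand 0.66 -0.26 -3.21 T 0.16 1.355 -0.052
[-0.0004  0.0009 -0.0002] 14.45
```

Call:
arm_command(deltas=[0, 0, 0, 0, 0, -0.002, 10, 0, 0, 0, 0, 0, -0.004, 10, 0, 0, 0, 0, 0, -0.005, 10, 0, 0, 0, 0, 0, -0.005, 10, 0, 0, 0, 0, 0, -0.005, 10])

```text
clock: 14.95
position: [0.5805, -0.2348, 0.2077]
ee_rot: [-0.223, 2.838, -1.175]
force: [0.2, -0.4, -2.8]
width: 0.219
gripper_force: 35.0
```

```bash
python3 st.py
```

```text
xyz stand 0.0009 0.0004 0.2077 F stand 0.39 0.14 -2.77 T 0.188 1.379 -0.029
[-0.0004  0.0009 -0.0001] 14.95
```

Call:
arm_command(deltas=[0, 0, 0, 0, 0, -0.002, 10, 0, 0, 0, 0, 0, -0.003, 10, 0, 0, 0, 0, 0, -0.003, 10, 0, 0, 0, 0, 0, -0.003, 10])

```text
clock: 15.35
position: [0.5805, -0.2348, 0.2047]
ee_rot: [-0.223, 2.838, -1.175]
force: [0.6, -0.1, -3.8]
width: 0.218
gripper_force: 35.0
```

```bash
python3 st.py
```

```text
xyz stand 0.0009 0.0004 0.2047 F stand 0.19 0.58 -3.81 T 0.195 1.399 -0.008
[-0.0004  0.0009 -0.0001] 15.35
```

Call:
arm_command(deltas=[0, 0, 0, 0, 0, -0.001, 10, 0, 0, 0, 0, 0, -0.002, 10, 0, 0, 0, 0, 0, -0.002, 10, 0, 0, 0, 0, 0, -0.002, 10])

```text
clock: 15.75
position: [0.5806, -0.2348, 0.2028]
ee_rot: [-0.223, 2.838, -1.175]
force: [0.7, 1.1, -2.0]
width: 0.217
gripper_force: 35.0
```

```bash
python3 st.py
```

```text
xyz stand 0.0009 0.0005 0.2028 F stand -1.01 0.9 -1.98 T 0.23 1.246 0.044
[-0.0004  0.0011 -0.0002] 15.75
```

Call:
arm_command(deltas=[0, 0, 0, 0, 0, -0.001, 10, 0, 0, 0, 0, 0, -0.001, 10, 0, 0, 0, 0, 0, -0.001, 10])

```text
clock: 16.05
position: [0.5807, -0.2349, 0.2025]
ee_rot: [-0.222, 2.837, -1.176]
force: [-1.3, 1.1, 5.2]
width: 0.218
gripper_force: 35.0
```

```bash
python3 st.py
```

```text
xyz stand 0.001 0.0006 0.2025 F stand -1.32 -1.13 5.24 T -0.079 0.46 -0.301
[ 0.0002  0.0016 -0.0001] 16.05
```

Both hooks seem to be carrying the bar (ΔFz about +8.5 N, little net roll moment). I'll press slightly more, hold, and average.

Call:
arm_command(deltas=[0, 0, 0, 0, 0, -0.0005, 10, 0, 0, 0, 0, 0, -0.0005, 10, 0, 0, 0, 0, 0, -0.0005, 10, 0, 0, 0, 0, 0, -0.0005, 10, 0, 0, 0, 0, 0, -0.0005, 10])

```text
clock: 16.55
position: [0.5807, -0.2349, 0.2024]
ee_rot: [-0.222, 2.837, -1.177]
force: [-4.6, 3.1, 8.3]
width: 0.221
gripper_force: 35.0
```

```bash
python3 st.py; python3 - <<'E'
from h import *
a=optics.get_image('side');cv2.imwrite('pics/side3.png',a)
a=cv2.resize(a[120:280,70:230],None,fx=3,fy=3,interpolation=cv2.INTER_CUBIC);cv2.imwrite('pics/m3.png',a)
E
python3 st.py
```

```text
xyz stand 0.001 0.0006 0.2024 F stand -3.75 -4.02 8.32 T -0.243 0.181 -0.44
[ 0.0006  0.0018 -0.    ] 16.55
xyz stand 0.001 0.0006 0.2024 F stand -3.27 -3.43 8.8 T -0.274 0.218 -0.38
[0.0005 0.0018 0.    ] 16.6
```

View pics/m3.png

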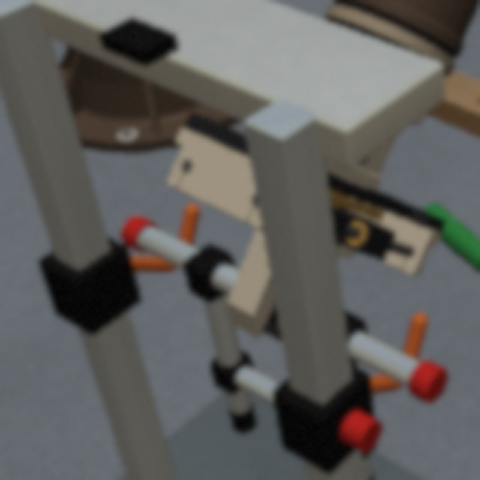

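In the picture both hooks sit directly under the bar, at (150,264) and (385,382). The load balance (ΔFz about 12 N, net roll moment near 0 after lever correction) agrees that both carry it. Next I'll ease the preload, soften the grip, and release.

Call:
arm_command(deltas=[0, 0, 0, 0, 0, 0.0003, 10, 0, 0, 0, 0, 0, 0.0005, 10, 0, 0, 0, 0, 0, 0.0005, 10, 0, 0, 0, 0, 0, 0.0005, 10, 0, 0, 0, 0, 0, 0.0005, 10], force=8)

```text
clock: 17.1
position: [0.5808, -0.2346, 0.2021]
ee_rot: [-0.223, 2.838, -1.175]
force: [-1.3, 3.3, 5.4]
width: 0.222
gripper_force: 8.0
```

```bash
python3 st.py
```

```text
xyz stand 0.0007 0.0007 0.2021 F stand -3.49 -0.73 5.36 T 0.041 0.602 -0.108
[-0.0003  0.0015 -0.0004] 17.1
```

Still balanced on both hooks with an 8 N grip. Opening.

Call:
arm_command(deltas=[0, 0, 0, 0, 0, 0, 10, 0, 0, 0, 0, 0, 0, 10, 0, 0, 0, 0, 0, 0, 10, 0, 0, 0, 0, 0, 0, 22, 0, 0, 0, 0, 0, 0, 24, 0, 0, 0, 0, 0, 0, 26, 0, 0, 0, 0, 0, 0, 30, 0, 0, 0, 0, 0, 0, 40, 0, 0, 0, 0, 0, 0, 60, 0, 0, 0, 0, 0, 0, 60, 0, 0, 0, 0, 0, 0, 60, 0, 0, 0, 0, 0, 0, 60])

```text
clock: 18.3
position: [0.5805, -0.2349, 0.2018]
ee_rot: [-0.223, 2.838, -1.175]
force: [-0.2, -0.5, -0.2]
width: 0.647
gripper_force: 0.0
```

```bash
python3 st.py; python3 - <<'E'
from h import *
a=optics.get_image('side')[100:260,60:240];b=optics.get_image('wrist')
c=np.zeros((384,800,3),np.uint8);c[:,:432]=cv2.resize(a,(432,384));c[:276,432:800]=cv2.resize(b,(368,276));cv2.imwrite('pics/m4.png',c)
E
```

```text
xyz stand 0.0009 0.0004 0.2018 F stand 0.45 -0.26 -0.18 T 0.094 0.906 0.022
[-0.0004  0.001  -0.0001] 18.3
```

View pics/m4.png

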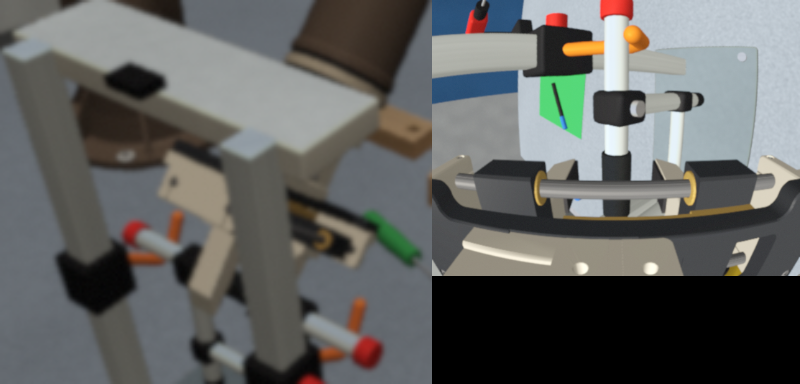

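Released. The bar lies on both hooks and the fingers stand clear on both sides. Withdrawing along the tool axis.

Call:
arm_command(deltas=[0, 0, 0, -0.001, 0.007, 0.007, 60, 0, 0, 0, -0.002, 0.014, 0.014, 60, 0, 0, 0, -0.003, 0.021, 0.021, 60, 0, 0, 0, -0.004, 0.028, 0.028, 60, 0, 0, 0, -0.007, 0.042, 0.042, 60, 0, 0, 0, -0.009, 0.056, 0.056, 60, 0, 0, 0, -0.011, 0.07, 0.07, 60, 0, 0, 0, -0.013, 0.085, 0.085, 60, 0, 0, 0, -0.018, 0.11, 0.11, 60, 0, 0, 0, -0.022, 0.14, 0.14, 60, 0, 0, 0, -0.022, 0.14, 0.14, 60, 0, 0, 0, -0.022, 0.14, 0.14, 60, 0, 0, 0, -0.022, 0.14, 0.14, 60, 0, 0, 0, -0.022, 0.14, 0.14, 60])

```text
clock: 19.8
position: [0.5581, -0.0958, 0.3411]
ee_rot: [-0.222, 2.84, -1.177]
force: [0.2, -0.2, -0.3]
width: 0.654
gripper_force: 0.0
```

```bash
python3 - <<'E'
from h import *
P=[]
for k in range(2):
    a=optics.get_image('side');b=optics.get_image('top')
    for n,im in(('side',a),('top',b)):print(n,[(q[0],q[1]) for q in blobs(im,(0,180,90),(4,255,255))[0] if q[1][0]>90 and q[1][1]>90])
c=np.zeros((384,800,3),np.uint8);c[:,:432]=cv2.resize(a[100:260,60:240],(432,384));c[:276,432:800]=cv2.resize(b,(368,276));cv2.imwrite('pics/m5.png',c)
E
```

```text
side [(np.int32(29), array([114.3, 196.2])), (np.int32(73), array([212.2, 246. ])), (np.int32(92), array([188.7, 261.8]))]
top [(np.int32(32), array([412.5,  99.7])), (np.int32(51), array([383.8, 105.7])), (np.int32(42), array([436.4, 218.8])), (np.int32(55), array([406.4, 223.1]))]
side [(np.int32(28), array([114.4, 196.1])), (np.int32(73), array([212.2, 246. ])), (np.int32(92), array([188.8, 261.8]))]
top [(np.int32(32), array([412.5,  99.7])), (np.int32(52), array([383.7, 105.7])), (np.int32(41), array([436.5, 218.7])), (np.int32(54), array([406.5, 223. ]))]
```

View pics/m5.png

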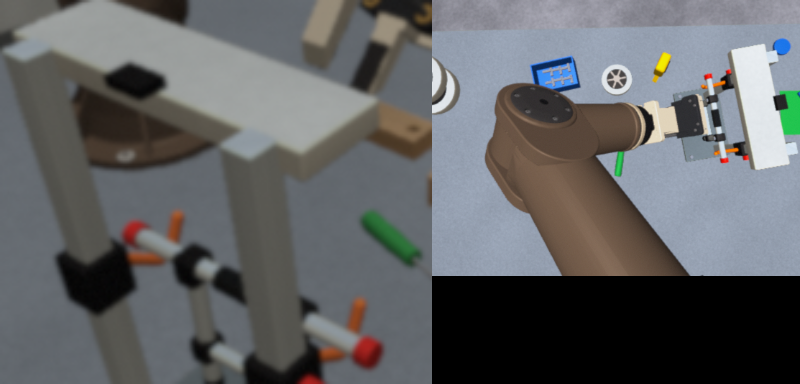

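The frame hangs still on both hooks: the caps stayed at the same pixels between shots, the arm is clear, and the bystanders are in place. Handing in.

Call:
arm_command(deltas=[0, 0, 0, 0, 0.03, 0, 60, 0, 0, 0, 0, 0.03, 0, 60, 0, 0, 0, 0, 0.03, 0, 60, 0, 0, 0, 0, 0.03, 0, 60, 0, 0, 0, 0, 0.03, 0, 60, 0, 0, 0, 0, 0.03, 0, 60, 0, 0, 0, 0, 0.03, 0, 60, 0, 0, 0, 0, 0.03, 0, 60, 0, 0, 0, 0, 0.03, 0, 60, 0, 0, 0, 0, 0.03, 0, 60])

```text
clock: 21.0
position: [0.5585, -0.0649, 0.3418]
ee_rot: [-0.223, 2.838, -1.175]
force: [0.6, 0.0, -0.5]
width: 0.653
gripper_force: 0.0
```

```bash
python3 -c "
from cell import arm
print(arm.sign_off())"
```

```text
the job is handed in; nothing more can be done
None
```

The frame hangs freely on both orange hooks with the gripper withdrawn and the bystanders undisturbed; I handed the job in at about 21 s, and the hand-in call gave no verdict.

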